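# Tip the hazelnuts into the amber jar

### The job

Put the two hazelnuts from the steel scoop into the amber jar without losing any: hold the scoop level and hook its turned-down lip just inside the jar's narrow mouth, and only then tilt it, keeping the lip in the mouth until both nuts have rolled in. Leave the jar standing where it is, and put the empty scoop back down on the worktop on its feet.

Things in the scene. Friction and masses are not known exactly. Their poses are not given: they have to be found in the camera images.
- scoop: Loose pouring scoop, 0.15 kg, 170x29x43 mm: open steel channel, black handle. Origin at worktop height below the channel's inner rear end; x to the spout, z up. Channel x 0-81 mm, 24 mm wide inside, floor rising 8 deg to a crest at x 81, z 23: nuts stay back while level, roll out when tipped spout-down well over 8 deg (30-40 is ample). Walls 16 mm, sheet 2.5 mm, feet at x 50 and -69.
- scoop_grip (a point): Where to grasp the scoop's handle from above, fingers closing along the scoop's y: at x -35, y 0, z 34 mm in the scoop's frame. The handle is a bar 14 mm wide (y) and 18 mm tall (z 25 to 43 mm), x -75 to 0; a foot runs down from its rear end (x -75 to -63).
- scoop_lip (a point): Tip of the scoop's lip, at x 94, y 0, z 11 mm in the scoop's frame. The lip is 18 mm long, 24 mm wide (29 mm with its low rims) and turns down 45 deg from the crest; with the scoop level its tip lies 10 mm below the underside of the crest and 13 mm ahead of the crest.
- amber_jar: Loose open jar of amber (brown) glass, narrow neck, 0.45 kg, 105 mm high; body 82 mm wide, shoulder at 62 to 80 mm height, neck and mouth 60 mm outside, 52 mm inside, inner floor 10 mm up. Origin: centre of its underside; z up. A jar of the same shape in green glass stands near it; they may have swapped places.
- hazelnut_a: Hazelnut in its brown shell, a ball 20 mm across, 10 g; origin at its centre. It starts in the scoop's channel, at the rear end.
- hazelnut_b: The second hazelnut, the same; it starts in the channel in front of the first.

How it is judged:
By the outcome, as a careful person would: the job done as asked, in the order asked, and still so for the second after the job is handed in, with the robot touching nothing.
It also fails if it takes over 64 s, if anything falls off the work surface, if the arm or the gripper's body presses on something with over 40 N, if the wrist force passes 120 N, or if a joint passes its speed limit or range.

### The arm

A 7-joint arm with a two-finger parallel gripper is mounted at the origin on a cart in front of the work surface, level with it; the furniture and walls round the work are solid. World frame = base frame: x ahead of the robot, y to its left, z up, the work surface at z = 0. Lengths are in m, angles in rad, forces in N, time in s.
With the tool pointing down it reaches from about 0.4 to 0.85 m from the base axis. Payload 10.4 kg.
Tool frame: the origin (TCP) lies between the finger pads; the fingertips stand robot.tip_extent ahead of it and the grasp point (between the pads) lies 8 mm behind it (robot.tip_extent is the distance from the TCP to the fingertips, in m); z points along the fingers, y is the line along which they close (so a half turn about z gives the same grasp; the last joint's range is limited). The gripper opens to 87 mm and grips with 3 to 60 N. Pads are 19 mm wide; open, the fingers measure 117 mm over their backs; the gripper's body (75 mm by 190 mm) begins 51 mm behind the grasp point.
Start: joints at [-0.023, 0.332, -0.065, 1.46, 0.022, 1.35, -0.088], TCP at [0.625, 0, 0.234] pointing down, gripper open.
Joint ranges: [-2.6, 2.6], [-0.5, 2.12], [-1.47, 1.34], [0.16, 2.42], [-1.27, 4.41], [0.06, 2.06], [-2.6, 2.6]. Speed limits (rad/s): [2.22, 2.22, 2.79, 2.79, 3.14, 3.14, 3.14].

### API

Orientations are given as a unit quaternion [x, y, z, w].
In Python, from cell import robot gives the robot as it stands.
- The arm moves only by the tool drive_effector, called after ">>>" by a JSON object that holds its "name" and its "arguments", one argument or row to a line. Schema: {"type":"object","properties":{"increments":{"type":"array","items":{"type":"object","properties":{"sx":{"type":"number"},"sy":{"type":"number"},"sz":{"type":"number"},"ax":{"type":"number"},"ay":{"type":"number"},"az":{"type":"number"}},"additionalProperties":false},"minItems":1,"maxItems":10},"aperture":{"type":"number"},"force":{"type":"number"},"only":{"type":"string"},"quiet":{"type":"boolean"},"lines":{"type":"string"}},"required":["increments"],"additionalProperties":false}. increments is a list of rows, 1 to 10 of them, each an object with the fields sx, sy, sz (the shift in units of 100 mm), ax, ay, az (a rotation vector in units of 0.1 rad); a field left out counts as zero; each row shifts and turns the commanded pose from where the row before left it, along the tool's axes as they then stand; what a row does not reach is not made up. A row lasts 1/12 s, in which the tool goes at most 0.0417 m and 0.125 rad, less where a joint would pass 70% of its speed; a pose out of reach is approached as far as the arm can. aperture is the finger opening in m, set as the call begins (left out keeps the last). The fingers move at their own pace and stop on an object; force is the grip in N (left out, the last holds). Time passes only in rows, so rows that do not move let the fingers close. The tool returns the time, the measured TCP pose, the force, the opening and the grip force at its end. only (a regular expression) keeps the lines of the reply that match it, lines (a string "A,B") keeps lines A to B, and quiet returns only ok. Input that does not fit is refused with a message, and nothing moves.
- robot.observe(): the state, without advancing time (a new reading comes with each control period).
- robot.camera(name): name is "scene" or "side" or "wrist"; returns (picture, depth): 384x512x3 uint8, blue, green, red; 384x512 float32, m along the optical axis (not along the pixel's ray), 0 where there is no reading.
- robot.camera_info(name): a dict with "fx", "fy", "cx", "cy" (pixels), "origin" and "orientation" of the camera in the world. Camera axes: x right, y down, z forward; pixel columns grow to the right and rows downward; lengths in m; the calibration is good to about 2 mm. The wrist camera is an equidistant fisheye: a pixel r from the principal point sees the ray r / f radians off the axis. A picture is of the moment at which its call begins: read the wrist's pose just before it. camera_info takes no time and is no camera call; for the wrist camera it gives the pose at the moment of the call.
- robot.job_done(): hands the job in; it is judged then, once.
The state is a dict: "time": time; "joint_positions": joint angles; "dq": joint speeds; "joint_torque": joint torques, N m; "tool_pos": TCP position; "tcp_rot": TCP orientation; "wrist_force": force on the tool from outside, world axes, zero at the start; "wrist_torque": the same for the moment, N m; "width": finger opening in m; "gripper_force": force on a finger pad.
Only numpy, scipy, OpenCV 4.12 (cv2) and the standard library are available. Lean on these libraries where they do the work, as an engineer would, in place of code of your own. Each camera call takes 0.05 s, during which the arm holds its last target. There are 200 camera calls.

## Working session

There is one attempt and no reset: what is moved stays moved. The work goes in short steps, Python scripts to look and compute and a tool call to move; the robot and the scene stay as the last step left them, time stands still between calls to the robot, and variables do not carry over. Pictures are saved under pics/ and viewed, at most 10 in all, crops included, and the job is handed in when it is done.

```bash
ls; mkdir -p pics
```

Run:
```python
from cell import robot
import cv2,numpy as np
s=robot.observe();print(s, robot.tip_extent)
for n in("scene","side"):
    p,d=robot.camera(n);cv2.imwrite(f"pics/{n}0.png",p);np.save(f"pics/{n}0.npy",d);print(n,robot.camera_info(n))
a=[cv2.imread(f"pics/{n}0.png") for n in("scene","side")]
```

```text
cell.py
pics
{'time': 0.0, 'joint_positions': array([-0.02262293,  0.3328666 , -0.06471754,  1.46095441,  0.02159016,
        1.34989219, -0.08846733]), 'dq': array([ 0.00094704,  0.00096673, -0.00092102, -0.00028241,  0.00102582,
        0.00046041, -0.00028824]), 'joint_torque': array([-1.20520472e-04, -6.23245955e+01,  2.44190963e-02, -3.89891267e+01,
       -6.13984605e-02,  3.97891912e-02,  1.87085252e-04]), 'tool_pos': array([6.24623464e-01, 2.26062277e-05, 2.32751009e-01]), 'tcp_rot': array([ 7.07074329e-01,  7.07138872e-01, -5.21756785e-04, -4.85485454e-04]), 'wrist_force': array([-0.03568962,  0.39534306, -0.94578488]), 'wrist_torque': array([-0.00911164, -0.0159226 ,  0.02375152]), 'gripper_force': 0.0, 'width': 0.08739831271805706} 0.011
scene {'fx': 405.2341904656836, 'fy': 405.2341904656836, 'cx': 255.54319241038468, 'cy': 183.57277577366943, 'origin': array([0.04562608, 0.64320174, 0.42122174]), 'orientation': array([-0.25380037,  0.80520691, -0.51132775,  0.16053391])}
side {'fx': 493.79602074381313, 'fy': 493.79602074381313, 'cx': 261.03147924723675, 'cy': 203.11501739149784, 'origin': array([0.22308875, 0.62766091, 0.88229796]), 'orientation': array([-0.21247657,  0.91923073, -0.32437706,  0.06817697])}
```
View pics/scene0.png

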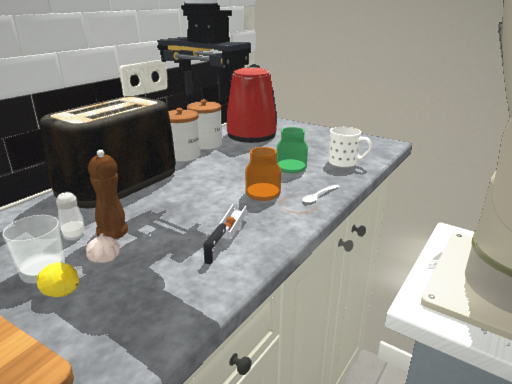

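View pics/side0.png

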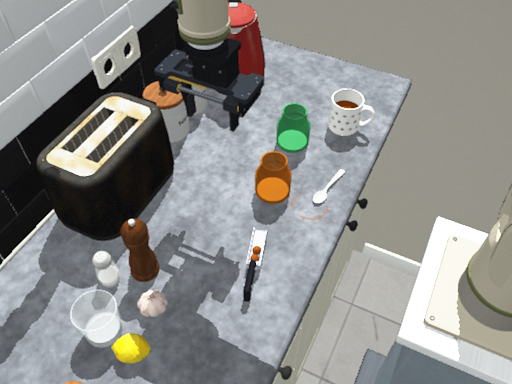

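The scene view shows the amber jar at about (263,175), the scoop with its handle at (215,240) and spout at (240,210), and the green jar at (292,150). In the side view the amber jar is at (273,178), with the scoop running from (248,295) to (260,232). Next I'll enlarge both.

Create h.py:
```python
import numpy as np
from scipy.spatial.transform import Rotation as R
from cell import robot
def ray(n,u,v,I=None):
    I=I or robot.camera_info(n); d=np.array([(u-I['cx'])/I['fx'],(v-I['cy'])/I['fy'],1.])
    return I['origin'],R.from_quat(I['orientation']).apply(d)
def deproj(n,u,v,d):
    o,r=ray(n,u,v); return o+r*d
def atz(n,u,v,z):
    o,r=ray(n,u,v); return o+r*(z-o[2])/r[2]
def tri(p1,p2):
    (o1,r1),(o2,r2)=ray("scene",*p1),ray("side",*p2)
    r1=r1/np.linalg.norm(r1);r2=r2/np.linalg.norm(r2)
    t=np.linalg.lstsq(np.c_[r1,-r2],o2-o1,rcond=None)[0]
    a,b=o1+r1*t[0],o2+r2*t[1]; return (a+b)/2,np.linalg.norm(a-b)
```

Run:
```python
import cv2,numpy as np
from h import *
a=cv2.imread("pics/scene0.png")[140:270,195:290];b=cv2.imread("pics/side0.png")[145:305,225:305]
A=cv2.resize(a,None,fx=4,fy=4,interpolation=2);B=cv2.resize(b,None,fx=3.75,fy=3.75,interpolation=2)
o=np.zeros((600,690,3),np.uint8);o[:520,:380]=A;o[:600,385:685]=B
cv2.imwrite("pics/crop0.png",o)
# depth cloud check
for n in("scene","side"):
    d=np.load(f"pics/{n}0.npy"); u,v=np.meshgrid(np.arange(512),np.arange(384))
    I=robot.camera_info(n)
    c=np.stack([(u-I['cx'])/I['fx']*d,(v-I['cy'])/I['fy']*d,d],-1)
    w=R.from_quat(I['orientation']).apply(c.reshape(-1,3))+I['origin']; w=w.reshape(384,512,3); np.save(f"pics/{n}w.npy",w)
    p=cv2.imread(f"pics/{n}0.png").astype(int)
    am=(p[...,2]>100)&(p[...,0]<60)&(p[...,2]-p[...,1]>60)&(w[...,2]>0.006)
    am[:, :240]=0; am[:,300:]=0; am[:140]=0; am[205:]=0
    print(n,"amber",am.sum(),np.percentile(w[am],[2,50,98],axis=0).round(3).tolist())
    top=am&(w[...,2]>.1); print(w[top].min(0),w[top].max(0),top.sum())
```

```text
scene amber 416 [[0.474, -0.061, 0.013], [0.492, -0.025, 0.029], [0.538, -0.015, 0.105]]
[ 0.04562608 -0.07992464  0.10336302] [0.54151086 0.64320174 0.42122174] 22
side amber 825 [[0.473, -0.082, 0.017], [0.497, -0.027, 0.06], [0.544, -0.016, 0.105]]
[ 0.22308875 -0.08661334  0.10000052] [0.54210805 0.62766091 0.88229796] 85
```

View pics/crop0.png

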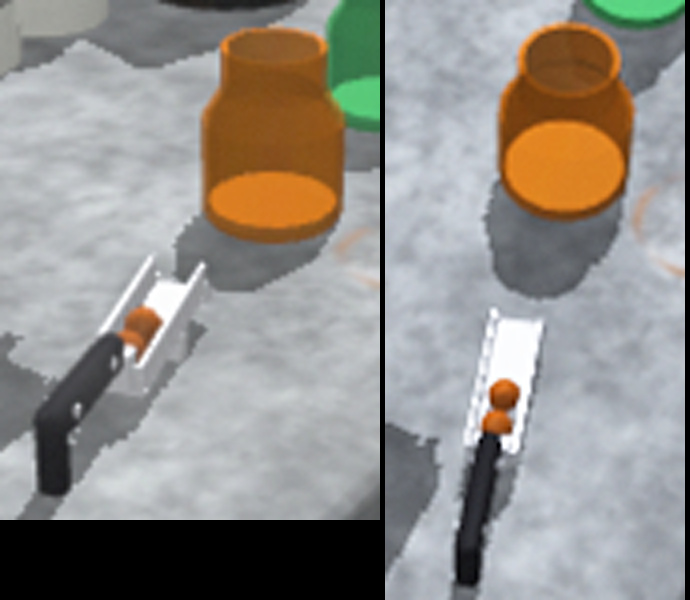

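The enlarged crop shows the following (crop pixels):
- **Scoop:** it points away from the camera towards the amber jar, with both nuts at its rear: front nut at (145,322) in scene and (504,393) in side.
- **Jar:** mouth centre at (274,46) in scene and (570,62) in side.

I'll triangulate these and check against the depth.

Run:
```python
import cv2,numpy as np
from h import *
S=lambda x,y:(195+x/4-.375,140+y/4-.375); D=lambda x,y:(225+(x-385)/3.75-.37,145+y/3.75-.37)
P=dict(mouth=((274,46),(570,62)),wallL=((153,258),(492,312)),wallR=((205,265),(543,320)),nutF=((145,322),(504,393)),hrear=((52,415),(467,545)),hfront=((112,340),(491,437)))
for k,(a,b) in P.items():
    p,e=tri(S(*a),D(*b)); print(k,p.round(4),"gap",round(e,4))
for n in("scene","side"):
    w=np.load(f"pics/{n}w.npy");p=cv2.imread(f"pics/{n}0.png").astype(int)
    m=np.zeros((384,512),bool); 
    if n=="scene": m[215:265,203:230]=1
    else: m[255:300,243:258]=1
    h=m&(p.max(2)<70)&(w[...,2]>.037)&(w[...,2]<.05); q=w[h]
    c=q.mean(0); u,s,vt=np.linalg.svd(q[:,:2]-c[:2]); t=(q[:,:2]-c[:2])@vt[0]
    print(n,"handle top",len(q),c.round(4),vt[0].round(3),np.degrees(np.arctan2(*vt[0][::-1])).round(1),t.min().round(4),t.max().round(4), np.median(q[:,2]).round(4))
    # jar rim
    am=(p[...,2]>60)&(p[...,2]-p[...,0]>40)&(w[...,2]>.098)&(w[...,2]<.112)&(abs(w[...,0]-.51)<.06)&(abs(w[...,1]+.05)<.06)
    q=w[am];A=np.c_[2*q[:,:2],np.ones(len(q))];x=np.linalg.lstsq(A,(q[:,:2]**2).sum(1),rcond=None)[0];print("rim",len(q),x[:2],np.sqrt(x[2]+x[:2]@x[:2]),q[:,2].mean(), q.min(0),q.max(0))
    sc=(p.min(2)>150)&(w[...,2]>.005)&(w[...,2]<.06)&(abs(w[...,0]-.5)<.1)&(w[...,1]>0)&(w[...,1]<.25)
    q=w[sc];print("steel",len(q),q.mean(0),np.percentile(q,[1,99],axis=0).round(3).tolist())
```

```text
mouth [ 0.5106 -0.0527  0.1068] gap 0.0013
wallL [0.4935 0.0813 0.0384] gap 0.0003
wallR [0.465  0.0755 0.0408] gap 0.0005
nutF [0.466  0.1226 0.0305] gap 0.0004
hrear [0.4391 0.22   0.0412] gap 0.0001
hfront [0.4573 0.157  0.0407] gap 0.0011
scene handle top 83 [0.4417 0.2037 0.0406] [-0.19   0.982] 100.9 -0.0477 0.0216 0.0407
rim 193 [ 0.51318941 -0.0551476 ] 0.028111510052391115 0.10244722133319695 [ 0.48397987 -0.0863108   0.09800543] [ 0.54263492 -0.02540793  0.10672825]
steel 325 [0.46593229 0.11612093 0.02567047] [[0.445, 0.071, 0.008], [0.494, 0.167, 0.039]]
side handle top 206 [0.4463 0.1921 0.0411] [ 0.283 -0.959] -73.5 -0.0343 0.0379 0.0413
rim 187 [ 0.51140653 -0.05576117] 0.027960020320036895 0.1025812939927343 [ 0.48166875 -0.08675865  0.09805161] [ 0.54257008 -0.02470274  0.10762546]
steel 359 [0.47152842 0.10660082 0.02360836] [[0.445, 0.067, 0.012], [0.491, 0.158, 0.04]]
```

The scoop heads at -74° with its origin near (0.457, 0.155), so the grip point is (0.4475, 0.188). The jar mouth is at (0.512, -0.055), z 0.105. Heights and sizes match the text. Moving above the grip.

Units first: shifts go in units of 100 mm and turns go in units of 0.1 rad. So 0.024 m is 0.24, -0.022 m is -0.22.

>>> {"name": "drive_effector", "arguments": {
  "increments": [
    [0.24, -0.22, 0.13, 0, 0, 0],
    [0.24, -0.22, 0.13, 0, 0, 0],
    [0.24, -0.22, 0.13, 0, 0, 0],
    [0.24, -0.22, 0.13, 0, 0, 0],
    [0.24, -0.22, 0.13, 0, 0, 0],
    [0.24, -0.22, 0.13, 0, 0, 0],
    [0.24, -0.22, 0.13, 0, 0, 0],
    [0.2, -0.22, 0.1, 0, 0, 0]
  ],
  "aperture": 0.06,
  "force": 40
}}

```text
refused: increments[0]: [0.24, -0.22, 0.13, 0, 0, 0] is not of type 'object' (schema: type "object"). Nothing was moved.
```

The call was refused and nothing moved: it wants a list of objects with named fields. Same move again in that form.

>>> {"name": "drive_effector", "arguments": {
  "increments": [
    {"sx": 0.24, "sy": -0.22, "sz": 0.13},
    {"sx": 0.24, "sy": -0.22, "sz": 0.13},
    {"sx": 0.24, "sy": -0.22, "sz": 0.13},
    {"sx": 0.24, "sy": -0.22, "sz": 0.13},
    {"sx": 0.24, "sy": -0.22, "sz": 0.13},
    {"sx": 0.24, "sy": -0.22, "sz": 0.13},
    {"sx": 0.24, "sy": -0.22, "sz": 0.13},
    {"sx": 0.2, "sy": -0.22, "sz": 0.1}
  ],
  "aperture": 0.06,
  "force": 40
}}

```text
time: 0.77
tool_pos: [0.4472, 0.1893, 0.1314]
tcp_rot: [0.707, 0.707, -0.0, -0.0]
wrist_force: [0.4, 0.7, 0.0]
width: 0.0604
gripper_force: 0.0
```

>>> {"name": "drive_effector", "arguments": {
  "increments": [
    {"az": -0.92},
    {"az": -0.92},
    {"az": -0.91},
    {},
    {}
  ]
}}

```text
time: 1.18
tool_pos: [0.4489, 0.1879, 0.1324]
tcp_rot: [0.605, 0.796, -0.0, -0.0]
wrist_force: [0.6, 0.2, -0.2]
width: 0.0598
gripper_force: 0.0
```

Add to h.py:
```python
def wpix(p,I):
    c=R.from_quat(I['orientation']).inv().apply(np.asarray(p)-I['origin']); th=np.arctan2(np.hypot(*c[:2]),c[2]); a=np.arctan2(c[1],c[0])
    return I['cx']+I['fx']*th*np.cos(a), I['cy']+I['fy']*th*np.sin(a)
def watz(u,v,z,I):
    x,y=(u-I['cx'])/I['fx'],(v-I['cy'])/I['fy'];t=np.hypot(x,y)
    d=R.from_quat(I['orientation']).apply([x/t*np.sin(t),y/t*np.sin(t),np.cos(t)]); return I['origin']+d*(z-I['origin'][2])/d[2]
F=np.array([.272,-.962,0]);Y=np.array([.962,.272,0])
def go(lip_or_none=None):
    s=robot.observe();T=R.from_quat(s['tcp_rot']);return s['tool_pos'],T
def totool(target):
    p,T=go();return T.inv().apply(np.asarray(target)-p).round(4)
```

Run:
```python
from h import *
import cv2
p,T=go();print(p,T.as_matrix().round(3))
I=robot.camera_info("wrist");im,d=robot.camera("wrist");
O=np.array([.457,.155,0])
for nm,x,z in(("rear",-75,43),("grip",-35,43),("front",0,43),("crest",81,23)):
    q=wpix(O+F*x/1e3+[0,0,z/1e3],I);print(nm,q);cv2.circle(im,(int(round(q[0])),int(round(q[1]))),1,(255,0,255),-1)
for a in np.linspace(0,6.28,16):
    q=wpix([.5118+.028*np.cos(a),-.0548+.028*np.sin(a),.105],I)
    if -1<q[0]<512 and -1<q[1]<384: cv2.circle(im,(int(q[0]),int(q[1])),1,(255,0,255),-1)
cv2.imwrite("pics/w1.png",cv2.resize(im,None,fx=1.55,fy=1.55,interpolation=2))
print(I['origin'],totool([.4475,.188,.026]))
```

```text
[0.44890443 0.18790793 0.13240014] [[-0.269  0.963 -0.   ]
 [ 0.963  0.269 -0.   ]
 [-0.    -0.    -1.   ]]
rear (np.float64(253.20363720440704), np.float64(158.4492627231967))
grip (np.float64(253.40443580257497), np.float64(205.44883874358925))
front (np.float64(253.5798482386523), np.float64(243.27725336111848))
crest (np.float64(254.0101323842556), np.float64(304.39608901744054))
[0.42914574 0.25917625 0.28391995] [ 0.0005 -0.0014  0.1064]
```

View pics/w1.png

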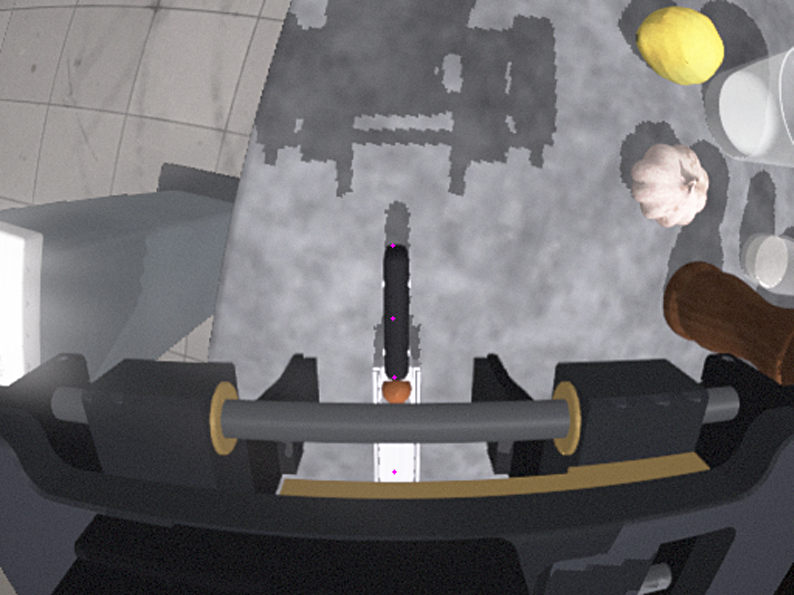

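The wrist view shows the handle centred at x≈396 against a predicted 393. That puts the scoop about 1.3 mm further along +y of the tool, right where the tool already is. The lengthwise position and heading match. Descending and grasping.

To row units: 0.027 m is 0.27, 0.015 m is 0.15.

>>> {"name": "drive_effector", "arguments": {
  "increments": [
    {"sz": 0.27},
    {"sz": 0.27},
    {"sz": 0.27},
    {"sz": 0.15},
    {"sz": 0.1},
    {},
    {}
  ]
}}

```text
time: 1.82
tool_pos: [0.4492, 0.1881, 0.0268]
tcp_rot: [0.604, 0.797, -0.0, -0.0]
wrist_force: [-0.2, 0.5, 0.2]
width: 0.0601
gripper_force: 0.0
```

>>> {"name": "drive_effector", "arguments": {
  "increments": [
    {},
    {},
    {},
    {},
    {},
    {},
    {},
    {}
  ],
  "aperture": 0.0,
  "force": 40
}}

```text
time: 2.48
tool_pos: [0.4491, 0.188, 0.0266]
tcp_rot: [0.603, 0.797, 0.0, 0.0]
wrist_force: [2.5, 0.8, -0.4]
width: 0.0147
gripper_force: 0.6
```

>>> {"name": "drive_effector", "arguments": {
  "increments": [
    {},
    {},
    {"sz": -0.04},
    {"sz": -0.08},
    {"sz": -0.12},
    {"sz": -0.16},
    {"sz": -0.16},
    {"sz": -0.16},
    {"sz": -0.16},
    {"sz": -0.16}
  ],
  "force": 40
}}

```text
time: 3.32
tool_pos: [0.4488, 0.188, 0.1319]
tcp_rot: [0.603, 0.797, 0.0, 0.0]
wrist_force: [0.2, 0.5, -1.3]
width: 0.0137
gripper_force: 40.0
```

>>> {"name": "drive_effector", "arguments": {
  "increments": [
    {"sz": -0.16},
    {"sz": -0.1},
    {"sz": -0.04},
    {},
    {}
  ],
  "force": 40
}}

```text
time: 3.73
tool_pos: [0.4487, 0.1879, 0.1601]
tcp_rot: [0.603, 0.797, -0.0, -0.0]
wrist_force: [-0.9, -0.3, -1.8]
width: 0.0137
gripper_force: 40.0
```

Run:
```python
from h import *
import cv2
p,T=go();print(p)
O=[]
out=np.zeros((600,790,3),np.uint8)
for k,n in enumerate(("scene","side")):
    I=robot.camera_info(n);im,d=robot.camera(n);cv2.imwrite(f"pics/{n}1.png",im);np.save(f"pics/{n}1.npy",d)
    def pj(q):
        c=R.from_quat(I['orientation']).inv().apply(np.array(q)-I['origin']);return I['fx']*c[0]/c[2]+I['cx'],I['fy']*c[1]/c[2]+I['cy']
    lt=p+F*.128+[0,0,-.015]
    c=pj(lt);x0,y0=int(c[0]-50),int(c[1]-75);cr=cv2.resize(im[y0:y0+150,x0:x0+98],None,fx=4,fy=4,interpolation=2)
    for q in(lt,[.5118,-.0548,.105]):
        a=pj(q);cv2.circle(cr,(int((a[0]-x0+.5)*4),int((a[1]-y0+.5)*4)),3,(255,0,255),-1);
    print(n,x0,y0);out[:cr.shape[0],k*397:k*397+cr.shape[1]]=cr[:600]
cv2.imwrite("pics/crop1.png",out)
```

```text
[0.44871888 0.18786389 0.16006386]
scene 190 77
side 211 116
```

View pics/crop1.png

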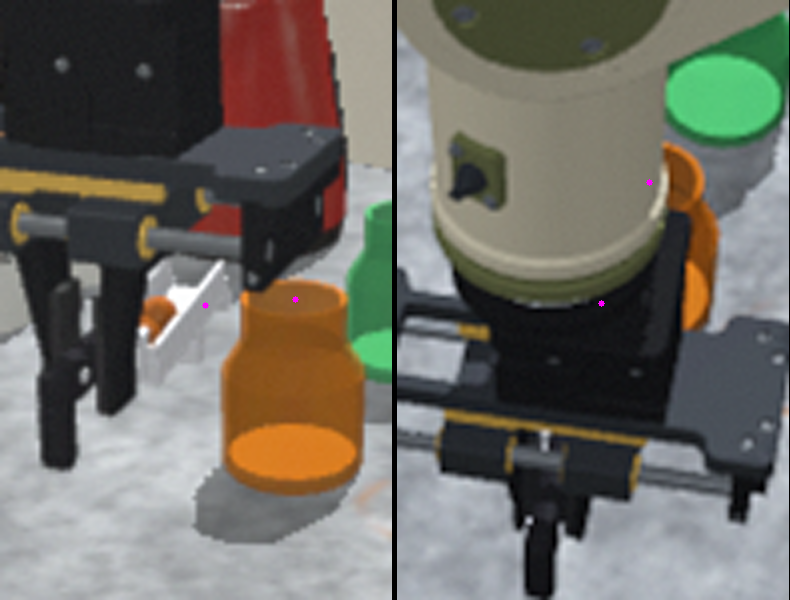

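The scene view shows the scoop held level with a nut at its rear (155,318). The lip marker is at (205,305) and the mouth centre at (295,299). In the side view the arm hides the spout. Next I'll move level until the lip is above the mouth's near half.

To row units: -0.012 m is -0.12, -0.01 m is -0.1.

>>> {"name": "drive_effector", "arguments": {
  "increments": [
    {"sx": -0.04},
    {"sx": -0.08, "sy": -0.01},
    {"sx": -0.12, "sy": -0.01},
    {"sx": -0.14, "sy": -0.01},
    {"sx": -0.14, "sy": -0.01},
    {"sx": -0.14, "sy": -0.01},
    {"sx": -0.14},
    {"sx": -0.14},
    {"sx": -0.1},
    {"sx": -0.06}
  ]
}}

```text
time: 4.67
tool_pos: [0.4743, 0.0789, 0.1603]
tcp_rot: [0.604, 0.797, -0.0, -0.0]
wrist_force: [0.8, -0.8, -2.4]
width: 0.0136
gripper_force: 40.0
```

>>> {"name": "drive_effector", "arguments": {
  "increments": [
    {"sx": -0.03},
    {},
    {}
  ]
}}

```text
time: 4.92
tool_pos: [0.4748, 0.0784, 0.1605]
tcp_rot: [0.603, 0.798, 0.0, -0.0]
wrist_force: [-0.0, 0.0, -1.9]
width: 0.0137
gripper_force: 40.0
```

Run:
```python
from h import *
import cv2
p,T=go();lt=p+T.apply([-.128,0,.015]);print(p,"lip",lt,"rel", (lt-[.5118,-.0548,.105])@F,(lt-[.5118,-.0548,.105])@Y)
n="scene";I=robot.camera_info(n);im,d=robot.camera(n)
u,v=np.meshgrid(np.arange(512),np.arange(384));c=np.stack([(u-I['cx'])/I['fx']*d,(v-I['cy'])/I['fy']*d,d],-1)
w=(R.from_quat(I['orientation']).apply(c.reshape(-1,3))+I['origin']).reshape(384,512,3)
sl=(T.inv().apply((w-p).reshape(-1,3))).reshape(384,512,3); X=-sl[...,0]-.034;Yy=sl[...,1];Z=-sl[...,2]+.0265
q=im.astype(int);m=(q.min(2)>110)&(d>0)&(X>0)&(X<.11)&(abs(Yy)<.025)&(Z>-.01)&(Z<.06)
print(m.sum())
for a in np.arange(0,.1,.01):
    k=m&(X>a)&(X<=a+.01)
    if k.any(): print(a.round(2),k.sum(),"zmax",Z[k].max().round(4),"zmin",Z[k].min().round(4),"y",Yy[k].min().round(4),Yy[k].max().round(4))
def pj(q):
    c=R.from_quat(I['orientation']).inv().apply(np.array(q)-I['origin']);return I['fx']*c[0]/c[2]+I['cx'],I['fy']*c[1]/c[2]+I['cy']
cr=cv2.resize(im[105:205,210:310],None,fx=6,fy=6,interpolation=2)
for g in(lt,[.5118,-.0548,.105]):
    a=pj(g);cv2.circle(cr,(int((a[0]-210+.5)*6),int((a[1]-105+.5)*6)),3,(255,0,255),-1)
cv2.imwrite("pics/crop2.png",cr)
```

```text
[0.47475277 0.07842227 0.16050897] lip [ 0.50957152 -0.04474669  0.1454736 ] rel -0.01027743453327052 0.0005907067381103714
223
0.0 35 zmax 0.0301 zmin 0.0093 y -0.0146 -0.0063
0.01 19 zmax 0.0326 zmin 0.0112 y -0.0146 -0.0053
0.02 20 zmax 0.0311 zmin 0.013 y -0.0147 -0.0051
0.03 17 zmax 0.0352 zmin 0.0155 y -0.0146 -0.0049
0.04 35 zmax 0.0337 zmin 0.0009 y -0.0139 -0.0045
0.05 25 zmax 0.0359 zmin -0.0 y -0.0144 -0.0056
0.06 13 zmax 0.0375 zmin 0.0197 y -0.0143 -0.012
0.07 39 zmax 0.0393 zmin 0.0202 y -0.0145 0.0133
0.08 17 zmax 0.0392 zmin 0.0151 y -0.0136 0.0139
0.09 3 zmax 0.0142 zmin 0.0108 y -0.0123 -0.0072
```

View pics/crop2.png

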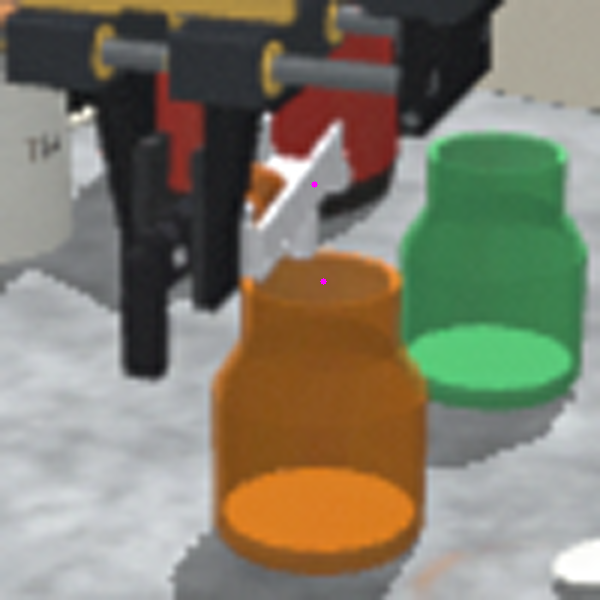

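The depth confirms the scoop's geometry in the grip: walls at ±14.5 mm, lip tip at x≈94 mm, z≈11 mm. The view shows the spout at (335,130) above the near half of the amber mouth, centred at (323,281). I'll move 3 mm forward, then lower level until the lip is 6 mm inside.

To row units: -0.003 m is -0.03, 0.003 m is 0.03.

>>> {"name": "drive_effector", "arguments": {
  "increments": [
    {"sx": -0.03, "sy": -0.006, "sz": 0.04},
    {"sz": 0.08},
    {"sz": 0.08},
    {"sz": 0.08},
    {"sz": 0.07},
    {"sz": 0.05},
    {"sz": 0.035},
    {"sz": 0.03},
    {},
    {}
  ]
}}

```text
time: 5.8
tool_pos: [0.4752, 0.0749, 0.1141]
tcp_rot: [0.604, 0.797, 0.0, 0.0]
wrist_force: [0.2, 0.6, -1.5]
width: 0.0135
gripper_force: 40.0
```

Run:
```python
from h import *
import cv2
p,T=go();lt=p+T.apply([-.128,0,.015]);print("lip",lt,"rel", (lt-[.5118,-.0548,.105])@F,(lt-[.5118,-.0548,.105])@Y)
print(robot.observe()['wrist_force'])
im,d=robot.camera("scene");im2,_=robot.camera("side")
cv2.imwrite("pics/crop3.png",cv2.resize(im[105:205,210:310],None,fx=6,fy=6,interpolation=2))
```

```text
lip [ 0.50997638 -0.04829525  0.0991359 ] rel -0.0067535935786328235 1.4974526876172793e-05
[ 0.19181527  0.60824085 -1.53768841]
```

View pics/crop3.png

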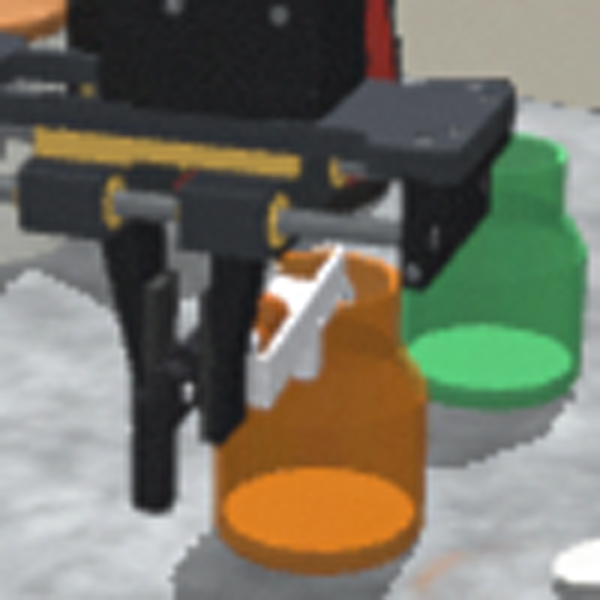

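The view shows the lip hidden inside the mouth at about (345,295), with a nut still in the channel at (270,310) and no contact force. Next I'll tilt slowly about the lip tip, sinking it slightly.

To row units: -0.0043 m is -0.043, -0.0018 m is -0.018, 0.04 rad is 0.4.

>>> {"name": "drive_effector", "arguments": {
  "increments": [
    {"sx": -0.007, "sz": -0.043, "ay": 0.4},
    {"sx": -0.007, "sz": -0.043, "ay": 0.4},
    {"sx": -0.007, "sz": -0.043, "ay": 0.4},
    {"sx": -0.004, "sz": -0.018, "ay": 0.2},
    {"sx": -0.004, "sz": -0.018, "ay": 0.2},
    {"sx": -0.002, "sz": -0.013, "ay": 0.1},
    {"sx": -0.002, "sz": -0.013, "ay": 0.1},
    {"sx": -0.002, "sz": -0.013, "ay": 0.1},
    {"sx": -0.002, "sz": -0.013, "ay": 0.1},
    {"sx": -0.002, "sz": -0.013, "ay": 0.1}
  ]
}}

```text
time: 6.73
tool_pos: [0.4767, 0.0692, 0.1366]
tcp_rot: [0.6, 0.793, 0.063, -0.084]
wrist_force: [-0.3, -0.1, -3.0]
width: 0.0137
gripper_force: 40.0
```

Add to h.py:
```python
def lip():
    p,T=go();lt=p+T.apply([-.128,0,.015]);e=lt-[.5118,-.0548,.105]
    print("lip rel fwd,lat,z",(e@F).round(4),(e@Y).round(4),e[2].round(4),"tilt",np.degrees(np.arcsin(T.as_matrix()[2,0])).round(1),"F",robot.observe()['wrist_force'].round(2))
```

```bash
python3 -c "from h import *;lip()"
```

```text
lip rel fwd,lat,z -0.0069 -0.0 -0.0098 tilt 12.1 F [-0.34 -0.05 -2.97]
```

To row units: -0.0013 m is -0.013, -0.0002 m is -0.002, 0.01 rad is 0.1.

>>> {"name": "drive_effector", "arguments": {
  "increments": [
    {"sx": -0.002, "sz": -0.013, "ay": 0.1},
    {"sx": -0.002, "sz": -0.013, "ay": 0.1},
    {"sx": -0.002, "sz": -0.013, "ay": 0.1},
    {"sx": -0.002, "sz": -0.013, "ay": 0.1},
    {"sx": -0.002, "sz": -0.013, "ay": 0.1},
    {"sx": -0.002, "sz": -0.013, "ay": 0.1},
    {"sx": -0.002, "sz": -0.013, "ay": 0.1},
    {"sx": -0.002, "sz": -0.013, "ay": 0.1},
    {"sx": -0.002, "sz": -0.013, "ay": 0.1},
    {"sx": -0.002, "sz": -0.013, "ay": 0.1}
  ]
}}

```text
time: 7.57
tool_pos: [0.4782, 0.064, 0.1487]
tcp_rot: [0.596, 0.788, 0.093, -0.123]
wrist_force: [-0.2, 0.6, -1.5]
width: 0.0135
gripper_force: 40.0
```

Run:
```python
from h import *
import cv2
lip()
im,d=robot.camera("scene")
cv2.imwrite("pics/crop4.png",cv2.resize(im[105:205,210:310],None,fx=6,fy=6,interpolation=2))
```

```text
lip rel fwd,lat,z -0.0061 -0.0001 -0.0097 tilt 17.8 F [-0.21  0.59 -1.48]
```

View pics/crop4.png

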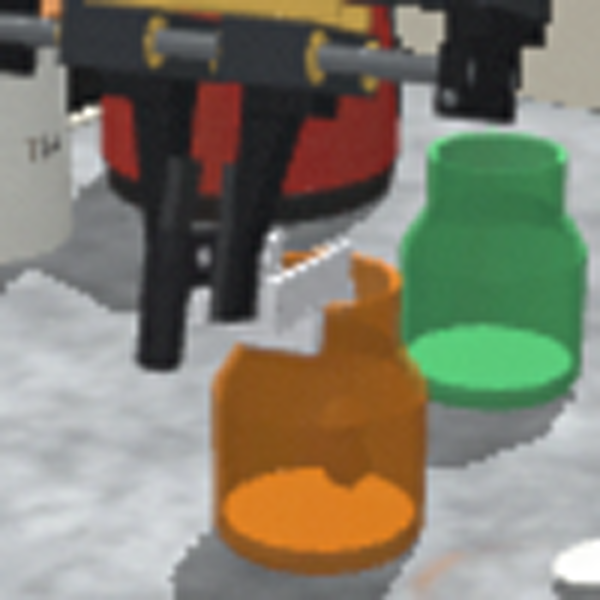

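A nut shows inside the jar at (345,465). I'll tilt further, to about 32°, with the lip still in the mouth.

To row units: -0.0038 m is -0.038, -0.0005 m is -0.005, 0.03 rad is 0.3.

>>> {"name": "drive_effector", "arguments": {
  "increments": [
    {"sx": -0.005, "sz": -0.038, "ay": 0.3},
    {"sx": -0.005, "sz": -0.038, "ay": 0.3},
    {"sx": -0.005, "sz": -0.038, "ay": 0.3},
    {"sx": -0.005, "sz": -0.038, "ay": 0.3},
    {"sx": -0.005, "sz": -0.038, "ay": 0.3},
    {"sx": -0.005, "sz": -0.038, "ay": 0.3},
    {"sx": -0.005, "sz": -0.038, "ay": 0.3},
    {"sx": -0.005, "sz": -0.038, "ay": 0.3},
    {},
    {}
  ]
}}

```text
time: 8.45
tool_pos: [0.4826, 0.0483, 0.1745]
tcp_rot: [0.581, 0.767, 0.164, -0.217]
wrist_force: [0.4, 0.1, -1.2]
width: 0.0134
gripper_force: 40.0
```

>>> {"name": "drive_effector", "arguments": {
  "increments": [
    {},
    {},
    {},
    {},
    {}
  ]
}}

```text
time: 8.87
tool_pos: [0.4824, 0.049, 0.1748]
tcp_rot: [0.581, 0.768, 0.164, -0.216]
wrist_force: [0.8, 0.3, -2.4]
width: 0.0135
gripper_force: 40.0
```

Run:
```python
from h import *
import cv2
lip()
out=np.zeros((480,800,3),np.uint8)
im,d=robot.camera("scene");cv2.imwrite("pics/scene5.png",im)
out[:480,:400]=cv2.resize(im[90:210,210:310],None,fx=4,fy=4,interpolation=2)
im,d=robot.camera("side");cv2.imwrite("pics/side5.png",im)
out[:480,400:]=cv2.resize(im[110:230,210:310],None,fx=4,fy=4,interpolation=2)
cv2.imwrite("pics/crop5.png",out)
```

```text
lip rel fwd,lat,z -0.0066 0.0 -0.0098 tilt 31.5 F [ 0.77  0.31 -2.41]
```

View pics/crop5.png

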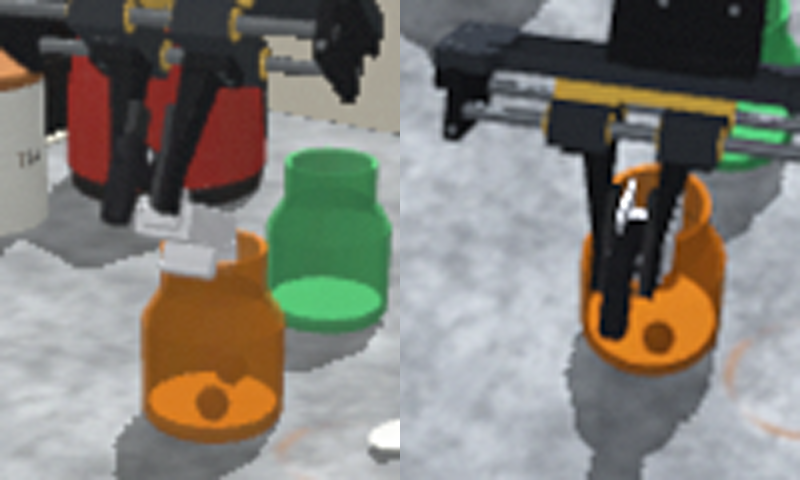

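Both nuts are in the jar, at (213,402) and (233,372) in the scene half. The jar is standing and the wrist shows only the scoop's weight. Lifting straight up, then levelling.

To row units: -0.0085 m is -0.085, 0.0052 m is 0.052.

>>> {"name": "drive_effector", "arguments": {
  "increments": [
    {"sx": 0.026, "sz": -0.043},
    {"sx": 0.052, "sz": -0.085},
    {"sx": 0.052, "sz": -0.085},
    {"sx": 0.052, "sz": -0.085},
    {"sx": 0.052, "sz": -0.085},
    {"sx": 0.052, "sz": -0.085},
    {"sx": 0.052, "sz": -0.085},
    {"sx": 0.052, "sz": -0.085},
    {}
  ]
}}

```text
time: 9.72
tool_pos: [0.4833, 0.0486, 0.2519]
tcp_rot: [0.581, 0.768, 0.165, -0.215]
wrist_force: [-0.0, -0.3, -1.8]
width: 0.0136
gripper_force: 40.0
```

>>> {"name": "drive_effector", "arguments": {
  "increments": [
    {"ay": -0.9},
    {"ay": -0.9},
    {"ay": -0.9},
    {"ay": -0.9},
    {"ay": -0.9},
    {"ay": -1},
    {},
    {}
  ]
}}

```text
time: 10.38
tool_pos: [0.482, 0.05, 0.2494]
tcp_rot: [0.602, 0.798, 0.001, -0.001]
wrist_force: [-0.6, -1.0, -2.3]
width: 0.0138
gripper_force: 40.0
```

Run:
```python
from h import *
p,T=go();print(T.as_matrix().round(4),totool([.4491,.188,.0268]));lip()
```

```text
[[-2.745e-01  9.616e-01 -1.000e-03]
 [ 9.616e-01  2.745e-01  2.200e-03]
 [ 2.400e-03 -3.000e-04 -1.000e+00]] [0.1412 0.0063 0.223 ]
lip rel fwd,lat,z 0.019 0.0001 0.1291 tilt 0.1 F [-0.56 -0.98 -2.34]
```

Back first (.141), then down to 5 mm above, then the last bit slowly.

To row units: 0.025 m is 0.25, 0.02 m is 0.2.

>>> {"name": "drive_effector", "arguments": {
  "increments": [
    {"sx": 0.1, "sy": 0.01},
    {"sx": 0.2, "sy": 0.01},
    {"sx": 0.25, "sy": 0.01},
    {"sx": 0.25, "sy": 0.01},
    {"sx": 0.25, "sy": 0.01},
    {"sx": 0.2, "sy": 0.01},
    {"sx": 0.16},
    {}
  ]
}}

```text
time: 11.05
tool_pos: [0.4489, 0.1889, 0.2491]
tcp_rot: [0.603, 0.798, 0.0, -0.002]
wrist_force: [0.0, 1.0, -1.4]
width: 0.0135
gripper_force: 40.0
```

>>> {"name": "drive_effector", "arguments": {
  "increments": [
    {"sz": 0.15},
    {"sz": 0.3},
    {"sz": 0.3},
    {"sz": 0.3},
    {"sz": 0.3},
    {"sz": 0.3},
    {"sz": 0.25},
    {"sz": 0.15},
    {"sz": 0.1},
    {}
  ]
}}

```text
time: 11.88
tool_pos: [0.4491, 0.1844, 0.0324]
tcp_rot: [0.605, 0.797, -0.002, -0.001]
wrist_force: [-0.6, -0.1, -2.2]
width: 0.0132
gripper_force: 40.0
```

Run:
```python
from h import *
print(totool([.4491,.188,.0268]),go()[1].as_matrix().round(4)[2]);lip()
```

```text
[0.0034 0.001  0.0056] [ 2.0e-04 -4.1e-03 -1.0e+00]
lip rel fwd,lat,z -0.1192 0.0043 -0.0876 tilt 0.0 F [-0.59 -0.05 -2.18]
```

>>> {"name": "drive_effector", "arguments": {
  "increments": [
    {"sz": 0.02},
    {"sz": 0.02},
    {"sz": 0.01},
    {"sz": 0.005},
    {},
    {}
  ]
}}

```text
time: 12.38
tool_pos: [0.4503, 0.1861, 0.0295]
tcp_rot: [0.604, 0.797, 0.0, 0.0]
wrist_force: [-0.2, 0.0, -1.9]
width: 0.0135
gripper_force: 40.0
```

>>> {"name": "drive_effector", "arguments": {
  "increments": [
    {},
    {},
    {},
    {},
    {},
    {}
  ],
  "aperture": 0.06,
  "force": 40
}}

```text
time: 12.88
tool_pos: [0.4501, 0.186, 0.0291]
tcp_rot: [0.604, 0.797, 0.0, 0.0]
wrist_force: [0.1, 0.7, 0.1]
width: 0.0459
gripper_force: 0.0
```

To row units: -0.03 m is -0.3, -0.01 m is -0.1.

>>> {"name": "drive_effector", "arguments": {
  "increments": [
    {},
    {"sz": -0.1},
    {"sz": -0.3},
    {"sz": -0.3},
    {"sz": -0.3},
    {"sz": -0.3},
    {"sz": -0.3},
    {"sz": -0.3},
    {}
  ]
}}

```text
time: 13.63
tool_pos: [0.4521, 0.1872, 0.2258]
tcp_rot: [0.603, 0.797, 0.004, 0.002]
wrist_force: [0.8, 0.6, -0.3]
width: 0.06
gripper_force: 0.0
```

Run:
```python
from h import *
import cv2
im,d=robot.camera("scene");cv2.imwrite("pics/scene6.png",im)
a=cv2.resize(im[130:270,190:310],None,fx=4,fy=4,interpolation=2)
im,d=robot.camera("side");b=cv2.resize(im[140:310,220:300],None,fx=3.29,fy=3.29,interpolation=2)[:560]
out=np.zeros((560,800,3),np.uint8);out[:,:480]=a;out[:b.shape[0],485:485+b.shape[1]]=b
cv2.imwrite("pics/crop6.png",out)
```

```text
(no output)
```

View pics/crop6.png

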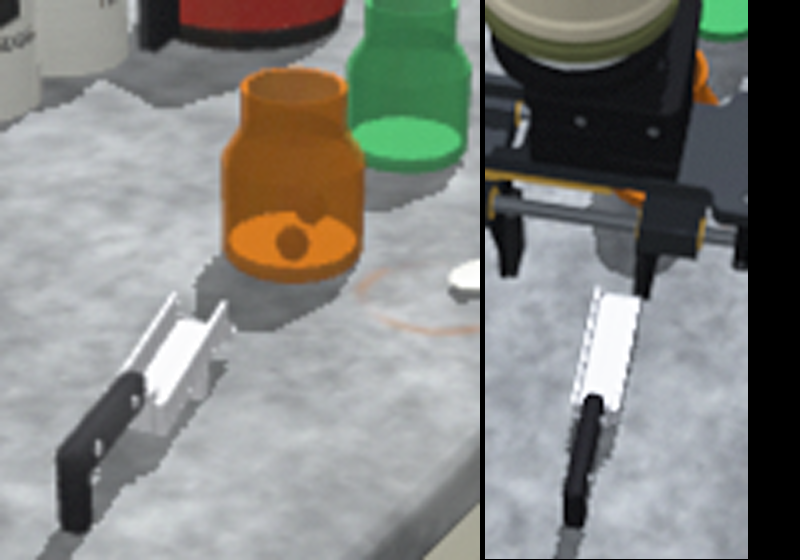

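The view shows the empty scoop standing on its feet (handle at (75,500), spout at (215,310)). Both nuts are in the amber jar at (292,243) and (312,210), and the jar hasn't moved.

```bash
python3 -c "from cell import robot;print(robot.job_done())"
```

```text
the job is handed in; nothing more can be done
None
```

Both hazelnuts are in the amber jar, which is still standing where it was, and the empty scoop is back on its feet on the worktop; I handed the job in at about 14 s on the robot's clock.

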